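# Line up the handbells for recording

## Robot

A 6-joint arm with a two-finger parallel gripper is mounted at the origin on the work surface. World frame = base frame: x ahead of the robot, y to its left, z up, the work surface at z = 0. Lengths are in m, angles in rad, forces in N, time in s.
With the tool pointing down it reaches from about 0.3 to 0.85 m from the base axis. Payload 4.2 kg.
Tool frame: the origin (TCP) lies at the very end of the fingers, on their centre line; the grasp point (between the pads) lies 19 mm behind it; z points along the fingers, y is the direction in which the jaws open and shut (so a half turn about z gives the same grasp; the last joint's range is limited). The gripper opens to 91 mm and grips with 3 to 60 N. Pads are 32 mm wide; open, the fingers measure 118 mm over their backs; the gripper's body (76 mm by 178 mm) begins 60 mm behind the grasp point.
Start: joints at [-1.307, 0.32, 1.565, -0, 1.257, -0.02], TCP at [0.161, -0.552, 0.214] pointing down, gripper open.
Joint ranges: [-3.11, 3.11], [-0.84, 2.01], [0.21, 2.61], [-1.34, 4.49], [0.05, 2.63], [-2.56, 2.56]. Speed limits (rad/s): [2.57, 2.57, 3.14, 3.14, 3.14, 3.14].

## Interface

Orientations are given as [roll, pitch, yaw] about the fixed x, y, z axes, in that order (R = Rz(yaw) Ry(pitch) Rx(roll)).
In Python, from cell import bot, cams, recognise, silhouettes, landmark_of gives the robot as it stands.
- The arm moves only by the shell command python3 -m jog 'ROWS' [FORCE]. ROWS is JSON, a list of rows, each a list of 3 entries, a list of its own where there are three numbers: the shift along the world's x, y, z in mm, then the turn, a rotation vector about the world's x, y, z in degrees, then the opening in per cent of the stroke, from 0 (shut) to 100 (fully open). A call has 1 to 5 rows; each row shifts and turns the commanded pose from where the row before left it; what a row does not reach is not made up. A row lasts 1/12 s, in which the tool goes at most 41.7 mm and 7.16 degrees, less where a joint would pass 70% of its speed; a pose out of reach is approached as far as the arm can. A call is refused whole if a number of a shift passes 41.7 or a number of a turn 7.16, either way. A call with a gripper value outside its range is refused whole. The fingers move at their own pace and stop on an object; FORCE is the grip in N (left out, the last holds). Time passes only in rows, so rows that do not move let the fingers close. It gives the time, the measured TCP pose, the force and the opening at its end, in the units of the state.
- bot.sense(): the state, without advancing time (a new reading comes with each control period).
- cams.snapshot(name): name is "side" or "top"; returns a dict with "image" (480x640x3 uint8, red, green, blue), "mtx" (3x3 intrinsics, pixels), "R" (3x3) and "t" (3): a world point X has camera coordinates R X + t. Camera axes: x right, y down, z forward; pixel columns grow to the right and rows downward; lengths in m; the calibration is good to about 2 mm. A picture is of the moment at which its call begins. There is no depth.
- bot.hand_in(): hands the job in, once; it reports no verdict.
Trained networks look in the newest picture that a camera, given by its name, has taken for a name from the list of things; names that differ only in an ending like _2 or _b are one class to them, and where a whole thing is asked for, a point or a joint stands for the part that bears it (a point fixed in the world has none). Each returns a list of dicts, best first, with "conf" (0 to 1); they miss things now and then, are a little off and sometimes report something else, mostly with a low value. They report only what shows in the picture. A call takes as long as a camera call. They do not tell look-alikes from the thing itself.
- recognise(camera, thing): "xy" ([column, row] in pixels, amid what is visible of it).
- silhouettes(camera, thing): "region" (480x640 bool, what is visible of it) and "xy" ([column, row] in pixels, amid what is visible of it).
- landmark_of(camera, thing): "xy" ([column, row] in pixels: a listed point, or the origin of a listed thing).
The state is a dict: "clock": time; "joints": joint angles; "joint_vel": joint speeds; "effort": joint torques, N m; "eef_pos": TCP position; "tool_rot": TCP orientation; "contact_force": force on the tool from outside, world axes, zero at the start; "torque": the same for the moment, N m; "finger_gap": finger opening in m.
Only numpy, scipy, OpenCV 4.12 (cv2) and the standard library are available. Lean on these libraries where they do the work, as an engineer would, in place of code of your own. Each camera call takes 0.05 s, during which the arm holds its last target. There are 200 camera calls.

## Task

Set the four brass handbells in order of size along the wooden riser for the recording, each standing upright in the middle of its own blue felt rest: the largest on the rest nearest the microphone, then the next sizes in turn, down to the smallest on the farthest rest. Set each bell down without dropping it or knocking any over, and leave the microphone and the mug where they stand.

Things in the scene. Friction and masses are not known exactly. Their poses are not given: they have to be found in the camera images.
- bell_1: the largest of four brass handbells, standing on its mouth: mouth 80 mm across, 132 mm tall overall; the brass cup is 64 mm tall, above it a 4 mm black collar 31 mm across and then a straight, round, black upright handle 21 mm in diameter, from 68 mm up to 132 mm. About 420 g. Origin: centre of the underside (mouth); z up along the handle. Round, so its yaw means nothing.
- bell_2: the second largest of four brass handbells, standing on its mouth: mouth 68 mm across, 116 mm tall overall; the brass cup is 54 mm tall, above it a 4 mm black collar 31 mm across and then a straight, round, black upright handle 21 mm in diameter, from 58 mm up to 116 mm. About 290 g. Origin: centre of the underside (mouth); z up along the handle. Round, so its yaw means nothing.
- bell_3: the second smallest of four brass handbells, standing on its mouth: mouth 57 mm across, 102 mm tall overall; the brass cup is 45 mm tall, above it a 4 mm black collar 31 mm across and then a straight, round, black upright handle 21 mm in diameter, from 49 mm up to 102 mm. About 200 g. Origin: centre of the underside (mouth); z up along the handle. Round, so its yaw means nothing.
- bell_4: the smallest of four brass handbells, standing on its mouth: mouth 47 mm across, 89 mm tall overall; the brass cup is 37 mm tall, above it a 4 mm black collar 31 mm across and then a straight, round, black upright handle 21 mm in diameter, from 41 mm up to 89 mm. About 140 g. Origin: centre of the underside (mouth); z up along the handle. Round, so its yaw means nothing.
- rest_a: one of four alike round dark-blue felt rests in a row on the light wooden riser: 86 mm across, 3 mm thick, fixed. Neighbours are about 95 mm apart; the letters say nothing about their order in the row. Origin: centre of its underside, which is the riser's top, 18 mm above the table, so bells stand 21 mm above the table. The riser is a fixed board 420 x 112 x 18 mm along the row.
- rest_b: one of four alike round dark-blue felt rests in a row on the light wooden riser: 86 mm across, 3 mm thick, fixed. Neighbours are about 95 mm apart; the letters say nothing about their order in the row. Origin: centre of its underside, which is the riser's top, 18 mm above the table, so bells stand 21 mm above the table. The riser is a fixed board 420 x 112 x 18 mm along the row.
- rest_c: one of four alike round dark-blue felt rests in a row on the light wooden riser: 86 mm across, 3 mm thick, fixed. Neighbours are about 95 mm apart; the letters say nothing about their order in the row. Origin: centre of its underside, which is the riser's top, 18 mm above the table, so bells stand 21 mm above the table. The riser is a fixed board 420 x 112 x 18 mm along the row.
- rest_d: one of four alike round dark-blue felt rests in a row on the light wooden riser: 86 mm across, 3 mm thick, fixed. Neighbours are about 95 mm apart; the letters say nothing about their order in the row. Origin: centre of its underside, which is the riser's top, 18 mm above the table, so bells stand 21 mm above the table. The riser is a fixed board 420 x 112 x 18 mm along the row.
- microphone: desk microphone standing beyond one end of the row of rests (either end), in line with it, about 150 mm from the nearest rest: round black foot 104 mm across, upright black body and silver grille, 166 mm tall, loose, 0.95 kg. Origin: centre of the underside of the foot; z up. At the other end of the row lies a low grey digital metronome, 26 mm high.
- mug: white mug, a bystander standing among the bells, 76 mm across without its handle, 85 mm tall, loose. Origin: centre of its underside. (A white roll of tape, 92 mm across and 36 mm high, stands among them as well.)
Not all that is in view belongs to the job. Leave any pink or purple look-alike of the bell_2 alone.

How it is judged:
By the outcome, as a careful person would: the job done as asked, in the order asked, and still so for the second after the job is handed in, with the robot touching nothing.
It also fails if it takes over 93 s, if anything falls off the work surface, if the arm or the gripper's body presses on something with over 40 N, if the wrist force passes 120 N, or if a joint passes its speed limit or range.

## Working session

There is one attempt and no reset: what is moved stays moved. The work goes in short steps, Python scripts to look and compute and a shell command to move; the robot and the scene stay as the last step left them, time stands still between calls to the robot, and variables do not carry over. Pictures are saved under pics/ and viewed, about 12 in all and at most 16, crops included, and the job is handed in when it is done.

```bash
mkdir -p pics; ls
cat > h.py <<'E'
import numpy as np, cv2
from cell import bot, cams, recognise, silhouettes, landmark_of
def snap(n,f=None):
    s=cams.snapshot(n)
    if f: cv2.imwrite('pics/'+f,s['image'][:,:,::-1])
    return s
def ray(s,px,z):
    "world point at height z seen at pixel px"
    R,t=np.array(s['R']),np.array(s['t'])
    d=R.T@np.linalg.solve(s['mtx'],[px[0],px[1],1.]); c=-R.T@t
    return c+d*(z-c[2])/d[2]
def proj(s,X):
    p=np.array(s['mtx'])@(np.array(s['R'])@np.array(X)+np.array(s['t'])); return p[:2]/p[2]
E
python3 - <<'E'
from h import *
for n in('side','top'):
    s=snap(n,n+'0.png'); print(n,(-s['R'].T@s['t']).round(3), s['mtx'][0][0])
    for th in('bell_1','rest_a','microphone','mug'):
        for d in landmark_of(n,th):
            z={'rest_a':.018}.get(th,0)
            print(th,round(d['conf'],2),np.round(d['xy']),ray(s,d['xy'],z).round(3))
print(bot.sense())
E
```

```text
pics
side [0.309 0.537 0.649] 473.9202791961307
bell_1 0.95 [431. 210.] [ 0.327 -0.205  0.   ]
bell_1 0.92 [376. 195.] [ 0.442 -0.216  0.   ]
bell_1 0.87 [329. 295.] [0.455 0.065 0.   ]
bell_1 0.77 [415. 248.] [ 0.336 -0.091  0.   ]
rest_a 0.94 [268. 214.] [ 0.625 -0.074  0.018]
rest_a 0.76 [218. 286.] [0.636 0.119 0.018]
rest_a 0.62 [246. 246.] [0.63  0.019 0.018]
rest_a 0.61 [293. 185.] [ 0.611 -0.171  0.018]
microphone 0.65 [312. 150.] [ 0.623 -0.325  0.   ]
mug 0.97 [347. 246.] [ 0.459 -0.057  0.   ]
top [0.334 0.002 1.163] 465.1781468486854
bell_1 0.94 [399. 264.] [ 0.443 -0.212  0.   ]
bell_1 0.89 [170. 283.] [0.394 0.361 0.   ]
bell_1 0.89 [352. 303.] [ 0.344 -0.091  0.   ]
bell_1 0.7 [287. 258.] [0.456 0.07  0.   ]
bell_1 0.64 [401. 312.] [ 0.323 -0.214  0.   ]
rest_a 0.91 [381. 191.] [ 0.625 -0.167  0.018]
rest_a 0.87 [308. 189.] [0.63  0.019 0.018]
rest_a 0.77 [269. 187.] [0.634 0.116 0.018]
rest_a 0.61 [344. 191.] [ 0.624 -0.074  0.018]
microphone 0.89 [441. 190.] [ 0.634 -0.325  0.   ]
mug 0.84 [338. 256.] [ 0.463 -0.059  0.   ]
{'clock': 0.5, 'joints': array([-1.30697288e+00,  3.19635831e-01,  1.56453399e+00, -6.30460255e-06,
        1.25738705e+00, -1.99926435e-02]), 'joint_vel': array([-1.08406489e-03, -1.76002934e-03,  2.27225845e-05,  1.58379313e-03,
        1.27234363e-03,  2.35814973e-05]), 'effort': array([-2.01242688e-04, -4.11993134e+01, -2.32038814e+01,  7.26134330e-02,
        3.84564931e-02, -2.30052001e-05]), 'eef_pos': array([ 0.16101661, -0.55200161,  0.21394213]), 'tool_rot': array([3.14155699e+00, 6.71179646e-06, 2.83818032e-01]), 'contact_force': array([-0.25528134,  0.79867838,  0.05930077]), 'torque': array([0.03144465, 0.00235179, 0.0227545 ]), 'finger_gap': 0.09090131427731826}
```

View pics/top0.png

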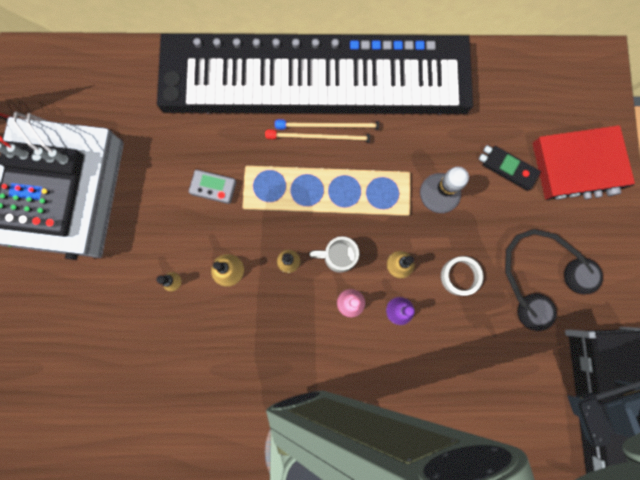

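View pics/side0.png

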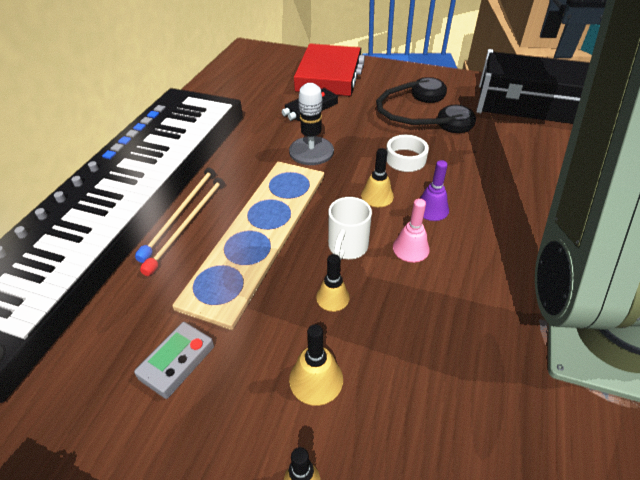

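Top view: microphone at (441,190), so the nearest rest is the right-hand one at (381,191). The metronome is at (213,186). Gold bells are at (228,270), which looks largest, (402,264), (288,261) and (172,282). The look-alikes to leave are pink at (350,303) and purple at (401,311). Next I fit sizes and positions.

```bash
cat >> h.py <<'E'
DIM={1:(.080,.132,.064),2:(.068,.116,.054),3:(.057,.102,.045),4:(.047,.089,.037)}
A=np.linspace(0,2*np.pi,24,endpoint=False)
def ring(x,y,z,r): return np.c_[x+r*np.cos(A),y+r*np.sin(A),np.full(24,z)]
def model(s,k,x,y,z0=0):
    D,H,C=DIM[k]; m=np.zeros((480*4,640*4),np.uint8)
    for a in ([ring(x,y,z0,D/2),ring(x,y,z0+C,.0155)],[ring(x,y,z0+C,.0105),ring(x,y,z0+H,.0105)]):
        p=np.array([proj(s,q)*4+1.5 for q in np.vstack(a)])
        cv2.fillConvexPoly(m,cv2.convexHull(p.round().astype(np.int32)),1)
    return cv2.resize(m.astype(np.float32),(640,480),interpolation=cv2.INTER_AREA)
def fit(s,mask,k,x,y,z0=0):
    from scipy.optimize import minimize
    mask=mask.astype(np.float32)
    f=lambda v:1-np.minimum(mask,M:=model(s,k,x+v[0]/1e3,y+v[1]/1e3,z0)).sum()/np.maximum(mask,M).sum()
    r=minimize(f,[0,0],method='Nelder-Mead',options=dict(initial_simplex=[[0,0],[8,0],[0,8]],maxfev=50))
    return 1-r.fun,x+r.x[0]/1e3,y+r.x[1]/1e3
E
python3 - <<'E'
from h import *
G={'A':(.465,.225),'B':(.394,.361),'C':(.456,.07),'D':(.443,-.212)}
ims=[]
for n in('top','side'):
    s=snap(n); S=silhouettes(n,'bell_1')
    for g,(x,y) in G.items():
        c=proj(s,[x,y,.04])
        S2=[d for d in S if np.hypot(*(np.array(d['xy'])-c))<22]
        if n=='top': ims.append(cv2.resize(s['image'][int(c[1])-32:int(c[1])+32,int(c[0])-32:int(c[0])+32],(300,300),interpolation=cv2.INTER_CUBIC))
        for d in S2[:1]:
            print(n,g,np.round(d['xy']),int(d['region'].sum()),[(k,)+tuple(np.round(fit(s,d['region'],k,x,y),3)) for k in DIM])
cv2.imwrite('pics/crop.png',np.vstack([np.hstack(ims[:2]),np.hstack(ims[2:])])[:,:,::-1])
E
```

```text
top A [226. 270.] 796 [(1, np.float64(0.959), np.float64(0.426), np.float64(0.218)), (2, np.float64(0.749), np.float64(0.423), np.float64(0.216)), (3, np.float64(0.541), np.float64(0.42), np.float64(0.221)), (4, np.float64(0.387), np.float64(0.425), np.float64(0.225))]
top B [170. 282.] 306 [(1, np.float64(0.348), np.float64(0.407), np.float64(0.357)), (2, np.float64(0.469), np.float64(0.4), np.float64(0.357)), (3, np.float64(0.641), np.float64(0.397), np.float64(0.359)), (4, np.float64(0.875), np.float64(0.397), np.float64(0.357))]
top C [290. 261.] 433 [(1, np.float64(0.545), np.float64(0.457), np.float64(0.07)), (2, np.float64(0.751), np.float64(0.45), np.float64(0.065)), (3, np.float64(0.939), np.float64(0.448), np.float64(0.065)), (4, np.float64(0.65), np.float64(0.45), np.float64(0.064))]
top D [400. 261.] 571 [(1, np.float64(0.715), np.float64(0.441), np.float64(-0.209)), (2, np.float64(0.945), np.float64(0.441), np.float64(-0.214)), (3, np.float64(0.746), np.float64(0.438), np.float64(-0.215)), (4, np.float64(0.529), np.float64(0.449), np.float64(-0.211))]
side B [302. 466.] 767 [(1, np.float64(0.808), np.float64(0.389), np.float64(0.375)), (2, np.float64(0.855), np.float64(0.392), np.float64(0.368)), (3, np.float64(0.915), np.float64(0.394), np.float64(0.363)), (4, np.float64(0.96), np.float64(0.397), np.float64(0.357))]
side C [330. 290.] 1195 [(1, np.float64(0.582), np.float64(0.452), np.float64(0.055)), (2, np.float64(0.753), np.float64(0.45), np.float64(0.062)), (3, np.float64(0.951), np.float64(0.448), np.float64(0.067)), (4, np.float64(0.779), np.float64(0.448), np.float64(0.07))]
```

View pics/crop.png

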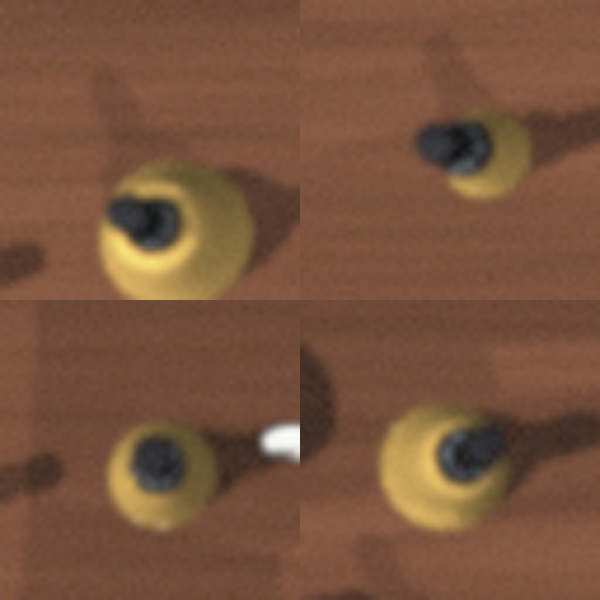

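All four identities are clear. bell_1 is at (0.426,0.218), bell_2 at (0.441,-0.214), bell_3 at (0.448,0.066) and bell_4 at (0.397,0.357). I'll place the largest first, with the jaws along x (yaw 90°). Now I move over bell_1, then refine the rests.

```bash
python3 -m jog '[[[14,17,2],[0,0,7.16],50],[[28,35,2],[0,0,7.16],50],[[28,35,2],[0,0,7.16],50],[[28,35,0],[0,0,7.16],50],[[28,35,0],[0,0,7.16],50]]' 20
python3 -m jog '[[[28,35,0],[0,0,7.16],50],[[28,35,0],[0,0,7.16],50],[[28,35,0],[0,0,7.16],50],[[28,35,0],[0,0,7.16],50],[[28,35,0],[0,0,7.16],50]]'
python3 -m jog '[[[0,35,0],[0,0,2.1],50],[[0,35,0],[0,0,0],50],[[0,35,0],[0,0,0],50],[[0,35,0],[0,0,0],50],[[0,35,0],[0,0,0],50]]'
python3 - <<'E'
from h import *
from scipy import ndimage
s=snap('top'); im=s['image'].astype(int)
m=(im[:,:,2]-im[:,:,0]>40); m[:150]=0;m[230:]=0;m[:,:240]=0;m[:,420:]=0
l,n=ndimage.label(m)
for i in range(1,n+1):
    a=(l==i).sum()
    if a>150:
        yy,xx=np.where(l==i); print(a,ray(s,(xx.mean(),yy.mean()),.021).round(4))
print(bot.sense()['eef_pos'],bot.sense()['tool_rot'],bot.sense()['clock'])
E
```

```text
clock: 1.12
eef_pos: [0.2798, -0.4035, 0.2199]
tool_rot: [3.141, 0.0, 0.914]
contact_force: [0.4, -0.1, -0.3]
finger_gap: 0.0608
clock: 1.53
eef_pos: [0.4101, -0.2405, 0.22]
tool_rot: [3.141, 0.0, 1.54]
contact_force: [0.5, -0.6, -0.1]
finger_gap: 0.0458
clock: 1.95
eef_pos: [0.4089, -0.0656, 0.2199]
tool_rot: [3.141, 0.0, 1.57]
contact_force: [-0.4, -0.7, -0.5]
finger_gap: 0.0455
767 [0.6376 0.1161 0.021 ]
781 [0.6269 0.0211 0.021 ]
783 [ 0.6246 -0.0736  0.021 ]
784 [ 0.6198 -0.1694  0.021 ]
[ 0.40837584 -0.06025422  0.2198592 ] [ 3.14154624 -0.00547445  1.57310311] 2.0
```

```bash
python3 - <<'E'
from h import *
s=snap('side','s1.png'); S=silhouettes('side','bell_1')
for k,x,y in((1,.426,.218),(2,.441,-.214),(3,.448,.066),(4,.397,.357)):
    c=proj(s,[x,y,.05])
    for d in S:
        if np.hypot(*(np.array(d['xy'])-c))<25: print(k,np.round(fit(s,d['region'],k,x,y),4))
E
python3 -m jog '[[[2,20,0],[0,0,0],50],[[2,35,0],[0,0,0],50],[[2,35,0],[0,0,0],50],[[2,35,0],[0,0,0],50],[[2,35,0],[0,0,0],50]]'
python3 -m jog '[[[2,35,0],[0,0,0],50],[[2,35,0],[0,0,0],50],[[2,30,0],[0,0,0],50],[[2,18,0],[0,0,0],50],[[0,0,0],[0,0,0],50]]'
```

```text
1 [0.9408 0.4263 0.2175]
2 [ 0.9271  0.4413 -0.2161]
3 [0.9017 0.4487 0.0668]
4 [0.9559 0.3968 0.3572]
clock: 2.52
eef_pos: [0.4198, 0.0929, 0.2199]
tool_rot: [3.141, 0.001, 1.568]
contact_force: [1.1, -0.2, 0.3]
finger_gap: 0.0461
clock: 2.93
eef_pos: [0.4286, 0.2128, 0.2195]
tool_rot: [3.141, -0.001, 1.572]
contact_force: [0.8, -0.8, -0.6]
finger_gap: 0.0452
```

```bash
python3 -m jog '[[[0,0,0],[0,0,0],50],[[0,0,0],[0,0,0],50]]'
python3 -m jog '[[[-1,2,-20],[0,0,0],50],[[-1,2,-20],[0,0,0],50],[[0,0,-20],[0,0,0],50],[[0,0,-10],[0,0,0],50],[[0,0,0],[0,0,0],50]]'
python3 - <<'E'
from h import *
s=snap('side','s2.png');cv2.imwrite('pics/s2c.png',cv2.resize(s['image'][250:450,220:440,::-1],None,fx=2.5,fy=2.5)); print(bot.sense()['eef_pos'])
E
```

```text
clock: 3.1
eef_pos: [0.4275, 0.2093, 0.2195]
tool_rot: [-3.141, 0.001, 1.569]
contact_force: [-0.1, 0.8, -0.9]
finger_gap: 0.0458
clock: 3.52
eef_pos: [0.4238, 0.2122, 0.1476]
tool_rot: [-3.137, 0.003, 1.568]
contact_force: [0.3, 0.1, -0.4]
finger_gap: 0.0456
[0.42479227 0.21291707 0.14903015]
```

View pics/s2c.png

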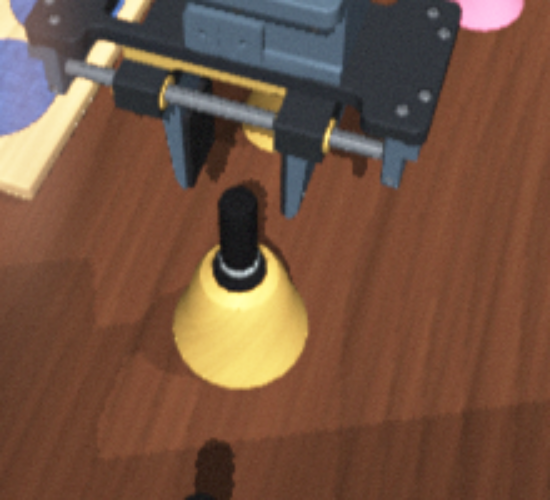

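The crop shows the handle top at (240,190), midway between the fingertips at x≈190 and 292. I descend and grip.

```bash
python3 -m jog '[[[1,2,-15],[0,0,0],50],[[0,3,-15],[0,0,0],50],[[0,0,-15],[0,0,0],50],[[0,0,-14],[0,0,0],50],[[0,0,-7],[0,0,0],50]]' 25
python3 -m jog '[[[0,0,0],[0,0,0],50],[[0,0,0],[0,0,0],10],[[0,0,0],[0,0,0],10],[[0,0,0],[0,0,0],10],[[0,0,0],[0,0,0],10]]' 25
python3 -m jog '[[[0,0,0],[0,0,0],10],[[0,0,0],[0,0,0],10],[[0,0,4],[0,0,0],10],[[0,0,8],[0,0,0],10],[[0,0,8],[0,0,0],10]]' 25
```

```text
clock: 3.98
eef_pos: [0.4265, 0.2189, 0.0835]
tool_rot: [3.141, 0.0, 1.569]
contact_force: [0.7, -1.3, -0.4]
finger_gap: 0.0457
clock: 4.4
eef_pos: [0.4267, 0.2199, 0.0845]
tool_rot: [3.14, -0.001, 1.57]
contact_force: [-0.0, -0.8, -0.1]
finger_gap: 0.0214
clock: 4.82
eef_pos: [0.4253, 0.2194, 0.1036]
tool_rot: [-3.139, 0.001, 1.57]
contact_force: [-0.1, -0.4, -4.7]
finger_gap: 0.0207
```

```bash
python3 -m jog '[[[0,0,20],[0,0,0],10],[[0,0,30],[0,0,0],10],[[0,0,30],[0,0,0],10],[[0,0,30],[0,0,0],10],[[0,0,15],[0,0,0],10]]'
python3 -m jog '[[[5,-10,5],[0,0,0],10],[[10,-20,0],[0,0,0],10],[[12,-25,0],[0,0,0],10],[[12,-25,0],[0,0,0],10],[[12,-25,0],[0,0,0],10]]'
python3 -m jog '[[[12,-25,0],[0,0,0],10],[[12,-25,0],[0,0,0],10],[[12,-25,0],[0,0,0],10],[[12,-25,0],[0,0,0],10],[[12,-25,0],[0,0,0],10]]'
python3 -m jog '[[[13,-25,0],[0,0,0],10],[[13,-25,0],[0,0,0],10],[[13,-25,0],[0,0,0],10],[[13,-25,0],[0,0,0],10],[[13,-22,0],[0,0,0],10]]'
python3 -m jog '[[[10,-18,0],[0,0,0],10],[[8,-10,0],[0,0,0],10],[[3,-5,0],[0,0,0],10],[[0,0,0],[0,0,0],10],[[0,0,0],[0,0,0],10]]'
```

```text
clock: 5.23
eef_pos: [0.4273, 0.2204, 0.2329]
tool_rot: [3.136, -0.003, 1.57]
contact_force: [1.0, 0.2, -4.0]
finger_gap: 0.0203
clock: 5.65
eef_pos: [0.4768, 0.1128, 0.2327]
tool_rot: [-3.139, 0.001, 1.571]
contact_force: [0.9, 0.9, -4.3]
finger_gap: 0.0208
clock: 6.07
eef_pos: [0.5366, -0.0125, 0.2324]
tool_rot: [-3.139, 0.0, 1.57]
contact_force: [0.4, -0.2, -4.5]
finger_gap: 0.0203
clock: 6.48
eef_pos: [0.6015, -0.1349, 0.2321]
tool_rot: [-3.138, 0.0, 1.569]
contact_force: [0.5, 0.5, -4.1]
finger_gap: 0.0207
clock: 6.9
eef_pos: [0.6222, -0.1651, 0.2327]
tool_rot: [-3.139, -0.001, 1.57]
contact_force: [0.4, 0.3, -4.6]
finger_gap: 0.0209
```

```bash
python3 -m jog '[[[-1,-1,-15],[0,0,0],10],[[-1,-2,-25],[0,0,0],10],[[0,0,-25],[0,0,0],10],[[0,0,-25],[0,0,0],10],[[0,0,-18],[0,0,0],10]]'
python3 -m jog '[[[0,0,-6],[0,0,0],10],[[0,0,0],[0,0,0],10],[[0,0,0],[0,0,0],10]]'
python3 - <<'E'
from h import *
print(bot.sense()['eef_pos'])
s=snap('side');t=snap('top');x,y,z=bot.sense()['eef_pos'];z-=.084
for n,q in(('side',s),('top',t)):
    c=proj(q,[x,y,z+.05])
    for d in silhouettes(n,'bell_1'):
        if np.hypot(*(np.array(d['xy'])-c))<20: print(n,np.round(fit(q,d['region'],1,x,y,z),4))
cv2.imwrite('pics/s3c.png',cv2.resize(s['image'][60:260,200:400,::-1],None,fx=2.5,fy=2.5))
E
```

```text
clock: 7.32
eef_pos: [0.6192, -0.1667, 0.1236]
tool_rot: [-3.138, -0.001, 1.571]
contact_force: [-0.1, -0.3, -4.0]
finger_gap: 0.0205
clock: 7.57
eef_pos: [0.6215, -0.1678, 0.1206]
tool_rot: [3.141, 0.0, 1.571]
contact_force: [1.6, -0.6, -4.2]
finger_gap: 0.0206
[ 0.62151674 -0.16780887  0.12060902]
side [ 0.8505  0.6209 -0.1687]
```

View pics/s3c.png

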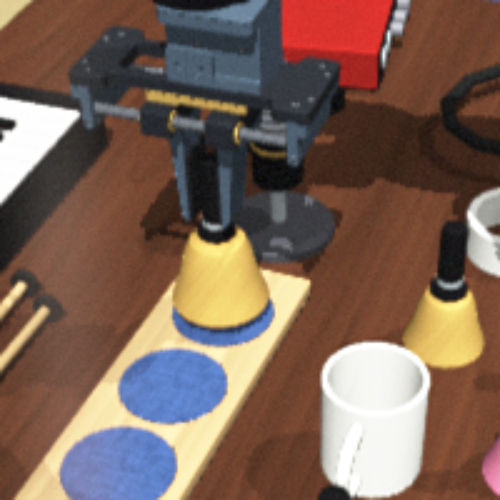

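bell_1 hangs upright and centred just above the rest nearest the microphone. I lower it slowly until the load comes off.

```bash
python3 -m jog '[[[-1,0,-6],[0,0,0],10],[[0,0,-4],[0,0,0],10],[[0,0,-2],[0,0,0],10],[[0,0,-1],[0,0,0],10],[[0,0,0],[0,0,0],10]]'
python3 -m jog '[[[0,0,-1],[0,0,0],10],[[0,0,0],[0,0,0],10]]'
python3 -m jog '[[[0,0,-1],[0,0,0],10],[[0,0,0],[0,0,0],10]]'
```

```text
clock: 8.18
eef_pos: [0.62, -0.1682, 0.1062]
tool_rot: [-3.141, -0.0, 1.57]
contact_force: [0.0, 0.2, -4.2]
finger_gap: 0.0203
clock: 8.35
eef_pos: [0.6203, -0.1683, 0.1056]
tool_rot: [3.142, -0.0, 1.57]
contact_force: [0.8, -0.5, -3.6]
finger_gap: 0.0209
clock: 8.52
eef_pos: [0.6204, -0.1684, 0.1055]
tool_rot: [3.141, 0.0, 1.57]
contact_force: [-1.2, -0.9, 0.1]
finger_gap: 0.0209
```

```bash
python3 -m jog '[[[0,0,0],[0,0,0],25],[[0,0,0],[0,0,0],35],[[0,0,0],[0,0,0],45],[[0,0,0],[0,0,0],50],[[0,0,5],[0,0,0],50]]' 20
python3 -m jog '[[[0,0,15],[0,0,0],50],[[0,0,25],[0,0,0],50],[[0,0,30],[0,0,0],50],[[0,0,30],[0,0,0],50],[[0,0,10],[0,0,0],50]]'
python3 -m jog '[[[-15,-4,0],[0,0,0],50],[[-30,-8,0],[0,0,0],50],[[-35,-9,0],[0,0,0],50],[[-35,-9,0],[0,0,0],50],[[-35,-9,0],[0,0,0],50]]'
python3 -m jog '[[[-22,-6,-15],[0,0,0],50],[[-7,-2,-20],[0,0,0],50],[[0,0,-20],[0,0,0],50],[[0,0,0],[0,0,0],50],[[0,0,0],[0,0,0],50]]'
```

```text
clock: 8.93
eef_pos: [0.6197, -0.1681, 0.109]
tool_rot: [-3.14, -0.0, 1.57]
contact_force: [-0.5, 0.1, 0.2]
finger_gap: 0.0447
clock: 9.35
eef_pos: [0.6223, -0.1688, 0.2252]
tool_rot: [3.133, 0.002, 1.57]
contact_force: [1.0, 0.9, 1.0]
finger_gap: 0.0456
clock: 9.77
eef_pos: [0.4684, -0.2072, 0.2191]
tool_rot: [-3.141, -0.0, 1.571]
contact_force: [0.5, -0.9, 0.2]
finger_gap: 0.0456
clock: 10.18
eef_pos: [0.4407, -0.215, 0.1642]
tool_rot: [-3.14, -0.001, 1.57]
contact_force: [0.4, -0.2, 0.7]
finger_gap: 0.0457
```

```bash
python3 -m jog '[[[0,0,-15],[0,0,0],50],[[0,0,-25],[0,0,0],50],[[0,0,-25],[0,0,0],50],[[0,0,-18],[0,0,0],50],[[0,0,-8],[0,0,0],50]]' 20
python3 -m jog '[[[0,0,0],[0,0,0],50],[[0,0,0],[0,0,0],10],[[0,0,0],[0,0,0],10],[[0,0,0],[0,0,0],10],[[0,0,0],[0,0,0],10]]' 20
python3 -m jog '[[[0,0,0],[0,0,0],10],[[0,0,0],[0,0,0],10],[[0,0,4],[0,0,0],10],[[0,0,8],[0,0,0],10],[[0,0,8],[0,0,0],10]]' 20
```

```text
clock: 10.6
eef_pos: [0.4413, -0.2149, 0.0725]
tool_rot: [-3.14, -0.001, 1.571]
contact_force: [-0.2, 0.1, 0.4]
finger_gap: 0.0457
clock: 11.02
eef_pos: [0.442, -0.2156, 0.0748]
tool_rot: [3.139, 0.001, 1.57]
contact_force: [0.4, 0.7, -0.3]
finger_gap: 0.022
clock: 11.43
eef_pos: [0.4405, -0.2149, 0.0937]
tool_rot: [-3.14, -0.001, 1.57]
contact_force: [0.6, -0.1, -4.3]
finger_gap: 0.0206
```

```bash
python3 -m jog '[[[0,0,20],[0,0,0],10],[[0,0,30],[0,0,0],10],[[0,0,30],[0,0,0],10],[[0,0,35],[0,0,0],10],[[0,0,25],[0,0,0],10]]'
python3 -m jog '[[[8,6,5],[0,0,0],10],[[16,12,0],[0,0,0],10],[[24,18,0],[0,0,0],10],[[24,18,0],[0,0,0],10],[[24,18,0],[0,0,0],10]]'
python3 -m jog '[[[24,18,0],[0,0,0],10],[[24,18,0],[0,0,0],10],[[20,16,0],[0,0,0],10],[[13,10,0],[0,0,0],10],[[7,7,0],[0,0,0],10]]'
python3 -m jog '[[[0,0,0],[0,0,0],10],[[0,0,0],[0,0,0],10]]'
```

```text
clock: 11.85
eef_pos: [0.4416, -0.2154, 0.237]
tool_rot: [3.139, 0.001, 1.57]
contact_force: [0.2, -0.6, -4.0]
finger_gap: 0.0206
clock: 12.27
eef_pos: [0.5377, -0.1417, 0.2373]
tool_rot: [-3.14, -0.001, 1.57]
contact_force: [0.8, -0.5, -3.6]
finger_gap: 0.0206
clock: 12.68
eef_pos: [0.6264, -0.0719, 0.2363]
tool_rot: [-3.139, -0.001, 1.572]
contact_force: [-0.4, -0.2, -4.8]
finger_gap: 0.0206
clock: 12.85
eef_pos: [0.6244, -0.074, 0.2374]
tool_rot: [-3.139, 0.0, 1.571]
contact_force: [-0.5, -1.1, -3.4]
finger_gap: 0.0204
```

```bash
python3 -m jog '[[[0,0,-15],[0,0,0],10],[[0,0,-30],[0,0,0],10],[[0,0,-35],[0,0,0],10],[[0,0,-30],[0,0,0],10],[[0,0,-17],[0,0,0],10]]'
python3 -m jog '[[[0,0,-7],[0,0,0],10],[[0,0,-3],[0,0,0],10],[[0,0,-1],[0,0,0],10],[[0,0,0],[0,0,0],10],[[0,0,0],[0,0,0],10]]'
python3 - <<'E'
from h import *
s=snap('side');x,y,z=bot.sense()['eef_pos'];z-=.0738;print(x,y,z)
for d in silhouettes('side','bell_2'):
    if np.hypot(*(np.array(d['xy'])-proj(s,[x,y,z+.05])))<20: print(np.round(fit(s,d['region'],2,x,y,z),4))
cv2.imwrite('pics/s4c.png',cv2.resize(s['image'][60:280,180:400,::-1],None,fx=2.3,fy=2.3))
E
```

```text
clock: 13.27
eef_pos: [0.6216, -0.0751, 0.108]
tool_rot: [-3.135, -0.0, 1.569]
contact_force: [-0.8, -0.3, -3.1]
finger_gap: 0.0206
clock: 13.68
eef_pos: [0.6262, -0.0746, 0.1025]
tool_rot: [3.138, 0.0, 1.57]
contact_force: [0.1, -0.5, -4.4]
finger_gap: 0.0206
0.626082881887811 -0.07448978374164754 0.02850809913994104
[ 0.8599  0.6254 -0.0722]
```

View pics/s4c.png

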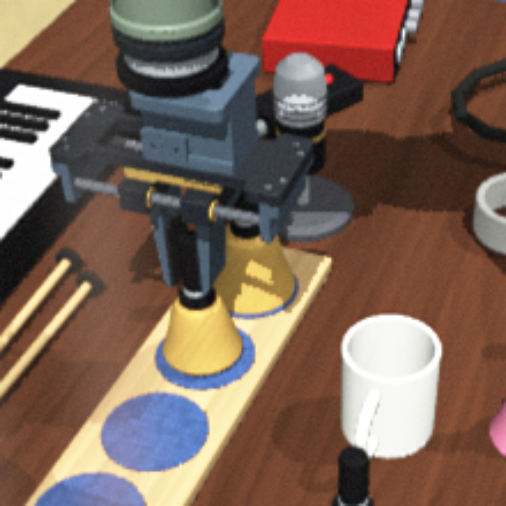

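bell_1 stands on its rest, and bell_2 is about 7 mm above the second rest and centred. I lower it to contact.

```bash
python3 -m jog '[[[-1,0,-3],[0,0,0],10],[[0,0,-2],[0,0,0],10],[[0,0,-1],[0,0,0],10],[[0,0,0],[0,0,0],10],[[0,0,0],[0,0,0],10]]'
python3 -m jog '[[[0,0,-1],[0,0,0],10],[[0,0,0],[0,0,0],10]]'
python3 -m jog '[[[0,0,-1],[0,0,0],10],[[0,0,0],[0,0,0],10]]'
```

```text
clock: 14.2
eef_pos: [0.6242, -0.0742, 0.0957]
tool_rot: [3.141, 0.0, 1.57]
contact_force: [-2.8, 1.3, 5.4]
finger_gap: 0.0205
clock: 14.37
eef_pos: [0.6242, -0.0742, 0.0957]
tool_rot: [3.141, 0.0, 1.57]
contact_force: [-4.2, -0.1, 10.6]
finger_gap: 0.0204
clock: 14.53
eef_pos: [0.6242, -0.0742, 0.0957]
tool_rot: [3.14, 0.0, 1.57]
contact_force: [-6.8, 0.9, 14.8]
finger_gap: 0.0208
```

It's in contact, so I relax the press, release, and go to bell_3.

```bash
python3 -m jog '[[[0,0,1.5],[0,0,0],10],[[0,0,1],[0,0,0],10],[[0,0,0],[0,0,0],10]]'
python3 -m jog '[[[0,0,0],[0,0,0],25],[[0,0,0],[0,0,0],35],[[0,0,0],[0,0,0],45],[[0,0,0],[0,0,0],50],[[0,0,5],[0,0,0],50]]' 20
python3 -m jog '[[[0,0,15],[0,0,0],50],[[0,0,25],[0,0,0],50],[[0,0,30],[0,0,0],50],[[0,0,30],[0,0,0],50],[[0,0,10],[0,0,0],50]]'
python3 -m jog '[[[-10,8,0],[0,0,0],50],[[-23,18,0],[0,0,0],50],[[-30,24,0],[0,0,0],50],[[-30,24,0],[0,0,0],50],[[-30,24,0],[0,0,0],50]]'
python3 -m jog '[[[-28,23,-10],[0,0,0],50],[[-18,14,-20],[0,0,0],50],[[-7,6,-25],[0,0,0],50],[[0,0,-15],[0,0,0],50],[[0,0,0],[0,0,0],50]]'
python3 -m jog '[[[0,0,0],[0,0,0],50],[[0,0,0],[0,0,0],50]]'
```

```text
clock: 14.78
eef_pos: [0.6242, -0.0742, 0.0957]
tool_rot: [3.141, -0.0, 1.57]
contact_force: [-3.2, -0.1, 5.7]
finger_gap: 0.0206
clock: 15.2
eef_pos: [0.6236, -0.0742, 0.099]
tool_rot: [-3.139, -0.0, 1.57]
contact_force: [-0.4, 0.5, 0.3]
finger_gap: 0.0447
clock: 15.62
eef_pos: [0.6265, -0.0746, 0.2154]
tool_rot: [3.133, 0.001, 1.57]
contact_force: [1.6, 0.8, 0.3]
finger_gap: 0.0454
clock: 16.03
eef_pos: [0.4995, 0.0244, 0.2094]
tool_rot: [-3.141, -0.0, 1.569]
contact_force: [0.6, 0.0, -0.1]
finger_gap: 0.046
clock: 16.45
eef_pos: [0.445, 0.0669, 0.1373]
tool_rot: [-3.135, 0.001, 1.571]
contact_force: [-1.0, 0.1, -0.4]
finger_gap: 0.0458
clock: 16.62
eef_pos: [0.4493, 0.0667, 0.1409]
tool_rot: [3.14, -0.0, 1.57]
contact_force: [-0.1, -0.4, 0.6]
finger_gap: 0.0459
```

```bash
python3 -m jog '[[[-1,0,-15],[0,0,0],50],[[0,0,-22],[0,0,0],50],[[0,0,-22],[0,0,0],50],[[0,0,-13],[0,0,0],50],[[0,0,-6],[0,0,0],50]]' 18
python3 -m jog '[[[0,0,0],[0,0,0],50],[[0,0,0],[0,0,0],10],[[0,0,0],[0,0,0],10],[[0,0,0],[0,0,0],10],[[0,0,0],[0,0,0],10]]' 18
python3 -m jog '[[[0,0,0],[0,0,0],10],[[0,0,0],[0,0,0],10],[[0,0,4],[0,0,0],10],[[0,0,8],[0,0,0],10],[[0,0,8],[0,0,0],10]]' 18
```

```text
clock: 17.03
eef_pos: [0.4475, 0.0664, 0.0615]
tool_rot: [-3.141, 0.0, 1.569]
contact_force: [0.9, 0.4, -0.9]
finger_gap: 0.0452
clock: 17.45
eef_pos: [0.4481, 0.0668, 0.0631]
tool_rot: [3.139, -0.0, 1.57]
contact_force: [1.6, 0.1, -0.1]
finger_gap: 0.0216
clock: 17.87
eef_pos: [0.4465, 0.0667, 0.0824]
tool_rot: [-3.14, 0.0, 1.57]
contact_force: [0.6, -0.1, -2.0]
finger_gap: 0.0202
```

```bash
python3 -m jog '[[[0,0,20],[0,0,0],10],[[0,0,30],[0,0,0],10],[[0,0,30],[0,0,0],10],[[0,0,30],[0,0,0],10],[[0,0,18],[0,0,0],10]]'
python3 -m jog '[[[8,-2,3],[0,0,0],10],[[16,-4,0],[0,0,0],10],[[24,-6,0],[0,0,0],10],[[24,-6,0],[0,0,0],10],[[24,-6,0],[0,0,0],10]]'
python3 -m jog '[[[24,-6,0],[0,0,0],10],[[24,-6,0],[0,0,0],10],[[20,-5,0],[0,0,0],10],[[12,-4,0],[0,0,0],10],[[5,-2,0],[0,0,0],10]]'
python3 -m jog '[[[0,0,0],[0,0,0],10],[[0,0,0],[0,0,0],10]]'
```

```text
clock: 18.28
eef_pos: [0.4481, 0.0669, 0.214]
tool_rot: [3.137, -0.001, 1.57]
contact_force: [1.0, 0.6, -2.2]
finger_gap: 0.0206
clock: 18.7
eef_pos: [0.5438, 0.0423, 0.2121]
tool_rot: [-3.14, 0.0, 1.57]
contact_force: [-0.6, -0.2, -2.3]
finger_gap: 0.021
clock: 19.12
eef_pos: [0.6297, 0.0189, 0.211]
tool_rot: [-3.14, 0.0, 1.569]
contact_force: [-0.9, -0.4, -2.6]
finger_gap: 0.0203
clock: 19.28
eef_pos: [0.6274, 0.0197, 0.2121]
tool_rot: [-3.139, -0.0, 1.57]
contact_force: [0.2, 0.1, -1.6]
finger_gap: 0.0206
```

```bash
python3 -m jog '[[[1,0,-15],[0,0,0],10],[[0,0,-30],[0,0,0],10],[[0,0,-33],[0,0,0],10],[[0,0,-25],[0,0,0],10],[[0,0,-11],[0,0,0],10]]'
python3 -m jog '[[[0,0,-5],[0,0,0],10],[[0,0,-1],[0,0,0],10],[[0,0,0],[0,0,0],10],[[0,0,0],[0,0,0],10],[[0,0,0],[0,0,0],10]]'
python3 - <<'E'
from h import *
s=snap('side');x,y,z=bot.sense()['eef_pos'];z-=.0628;print(x,y,z)
for d in silhouettes('side','bell_2'):
    if np.hypot(*(np.array(d['xy'])-proj(s,[x,y,z+.04])))<20: print(np.round(fit(s,d['region'],3,x,y,z),4))
cv2.imwrite('pics/s5c.png',cv2.resize(s['image'][80:320,160:400,::-1],None,fx=2.2,fy=2.2))
E
```

```text
clock: 19.7
eef_pos: [0.6255, 0.0201, 0.0956]
tool_rot: [-3.134, 0.0, 1.571]
contact_force: [0.1, 0.2, -3.0]
finger_gap: 0.0207
clock: 20.12
eef_pos: [0.6303, 0.0198, 0.095]
tool_rot: [3.138, -0.0, 1.57]
contact_force: [0.1, 0.4, -2.0]
finger_gap: 0.0209
0.6300594831908469 0.019764009680447087 0.03191726987650191
```

View pics/s5c.png

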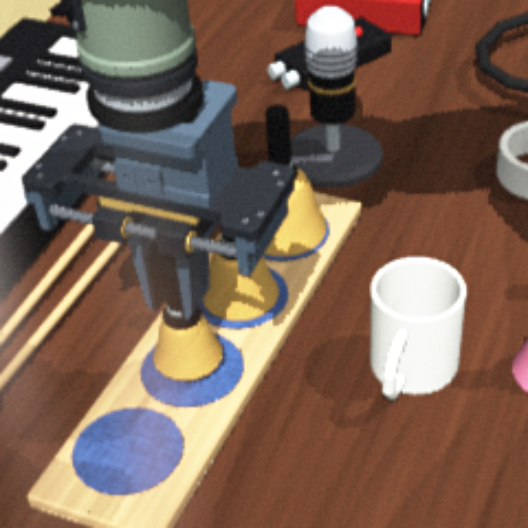

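bell_3 hovers about 11 mm over the third rest, with the first two bells upright. Lowering.

```bash
python3 -m jog '[[[-1,0,-5],[0,0,0],10],[[0,0,-3],[0,0,0],10],[[0,0,0],[0,0,0],10],[[0,0,0],[0,0,0],10]]'
python3 -m jog '[[[0,0,-1],[0,0,0],10],[[0,0,-1],[0,0,0],10],[[0,0,0],[0,0,0],10],[[0,0,0],[0,0,0],10]]'
```

```text
clock: 20.55
eef_pos: [0.6279, 0.0197, 0.0847]
tool_rot: [-3.141, 0.0, 1.57]
contact_force: [0.6, -0.2, -1.9]
finger_gap: 0.0208
clock: 20.88
eef_pos: [0.6285, 0.0197, 0.0838]
tool_rot: [3.141, 0.0, 1.57]
contact_force: [-0.6, -0.1, 3.1]
finger_gap: 0.0209
```

```bash
python3 -m jog '[[[0,0,0.5],[0,0,0],25],[[0,0,0],[0,0,0],35],[[0,0,0],[0,0,0],45],[[0,0,0],[0,0,0],50],[[0,0,5],[0,0,0],50]]' 15
python3 -m jog '[[[0,0,15],[0,0,0],50],[[0,0,25],[0,0,0],50],[[0,0,30],[0,0,0],50],[[0,0,25],[0,0,0],50],[[0,0,10],[0,0,0],50]]'
python3 -m jog '[[[-9,13,0],[0,0,0],50],[[-17,25,0],[0,0,0],50],[[-20,29,0],[0,0,0],50],[[-20,29,0],[0,0,0],50],[[-20,29,0],[0,0,0],50]]'
python3 -m jog '[[[-20,29,0],[0,0,0],50],[[-20,29,0],[0,0,0],50],[[-20,29,0],[0,0,0],50],[[-20,29,0],[0,0,0],50],[[-20,29,0],[0,0,0],50]]'
python3 -m jog '[[[-20,29,0],[0,0,0],50],[[-15,22,-10],[0,0,0],50],[[-8,12,-20],[0,0,0],50],[[-2.5,4,-20],[0,0,0],50],[[0,0,0],[0,0,0],50]]'
python3 -m jog '[[[0,0,0],[0,0,0],50],[[0,0,0],[0,0,0],50]]'
```

```text
clock: 21.3
eef_pos: [0.6275, 0.0197, 0.0878]
tool_rot: [-3.139, 0.0, 1.57]
contact_force: [1.0, 0.3, 0.1]
finger_gap: 0.0444
clock: 21.72
eef_pos: [0.6301, 0.0198, 0.1982]
tool_rot: [3.134, -0.0, 1.57]
contact_force: [1.3, -0.3, 0.2]
finger_gap: 0.0461
clock: 22.13
eef_pos: [0.5395, 0.146, 0.1918]
tool_rot: [-3.138, 0.0, 1.569]
contact_force: [0.6, 0.5, 0.4]
finger_gap: 0.0459
clock: 22.55
eef_pos: [0.4393, 0.2907, 0.192]
tool_rot: [-3.139, 0.002, 1.57]
contact_force: [0.3, -0.3, -0.5]
finger_gap: 0.0455
clock: 22.97
eef_pos: [0.3921, 0.3556, 0.1387]
tool_rot: [-3.133, 0.007, 1.573]
contact_force: [-1.2, -0.5, 0.2]
finger_gap: 0.0454
clock: 23.13
eef_pos: [0.3967, 0.3565, 0.1438]
tool_rot: [-3.141, 0.0, 1.57]
contact_force: [0.7, 0.4, -0.1]
finger_gap: 0.0456
```

```bash
python3 -m jog '[[[0,0,-15],[0,0,0],50],[[0,0,-25],[0,0,0],50],[[0,0,-27],[0,0,0],50],[[0,0,-17],[0,0,0],50],[[0,0,-6],[0,0,0],50]]' 15
python3 -m jog '[[[0,0,0],[0,0,0],50],[[0,0,0],[0,0,0],10],[[0,0,0],[0,0,0],10],[[0,0,0],[0,0,0],10],[[0,0,0],[0,0,0],10]]' 15
python3 -m jog '[[[0,0,0],[0,0,0],10],[[0,0,0],[0,0,0],10],[[0,0,4],[0,0,0],10],[[0,0,8],[0,0,0],10],[[0,0,8],[0,0,0],10]]' 15
```

```text
clock: 23.55
eef_pos: [0.3963, 0.3554, 0.0522]
tool_rot: [-3.139, 0.002, 1.569]
contact_force: [0.2, -0.1, -0.0]
finger_gap: 0.0457
clock: 23.97
eef_pos: [0.3974, 0.3572, 0.0549]
tool_rot: [3.14, -0.002, 1.57]
contact_force: [1.4, 0.1, -0.1]
finger_gap: 0.0223
clock: 24.38
eef_pos: [0.3962, 0.3564, 0.0739]
tool_rot: [-3.14, 0.001, 1.57]
contact_force: [0.8, 0.6, -2.0]
finger_gap: 0.0207
```

```bash
python3 -m jog '[[[0,0,15],[0,0,0],10],[[0,0,20],[0,0,0],10],[[0,0,20],[0,0,0],10],[[0,0,20],[0,0,0],10],[[8,-8,5],[0,0,0],10]]'
python3 -m jog '[[[16,-16,0],[0,0,0],10],[[22,-22,0],[0,0,0],10],[[22,-22,0],[0,0,0],10],[[22,-22,0],[0,0,0],10],[[22,-22,0],[0,0,0],10]]'
python3 -m jog '[[[22,-22,0],[0,0,0],10],[[22,-22,0],[0,0,0],10],[[22,-22,0],[0,0,0],10],[[22,-22,0],[0,0,0],10],[[18,-18,0],[0,0,0],10]]'
python3 -m jog '[[[12,-14,0],[0,0,0],10],[[8,-8,0],[0,0,0],10],[[0,0,0],[0,0,0],10],[[0,0,0],[0,0,0],10],[[0,0,0],[0,0,0],10]]'
```

```text
clock: 24.8
eef_pos: [0.4054, 0.3507, 0.1574]
tool_rot: [3.137, -0.005, 1.572]
contact_force: [1.1, 0.1, -0.1]
finger_gap: 0.0205
clock: 25.22
eef_pos: [0.5096, 0.2428, 0.1533]
tool_rot: [-3.141, 0.001, 1.57]
contact_force: [-0.2, 0.7, -1.5]
finger_gap: 0.0208
clock: 25.63
eef_pos: [0.616, 0.1359, 0.153]
tool_rot: [-3.141, 0.001, 1.569]
contact_force: [-0.7, 1.1, -1.4]
finger_gap: 0.0206
clock: 26.05
eef_pos: [0.6337, 0.1174, 0.1534]
tool_rot: [-3.14, -0.0, 1.571]
contact_force: [-0.3, 0.2, -1.5]
finger_gap: 0.0207
```

```bash
python3 -m jog '[[[1,-1,-15],[0,0,0],10],[[1,0,-22],[0,0,0],10],[[0,0,-17],[0,0,0],10],[[0,0,-10],[0,0,0],10],[[0,0,-4],[0,0,0],10]]'
python3 -m jog '[[[0,0,-2],[0,0,0],10],[[0,0,0],[0,0,0],10],[[0,0,0],[0,0,0],10],[[0,0,0],[0,0,0],10]]'
python3 - <<'E'
from h import *
s=snap('side');print(bot.sense()['eef_pos'])
cv2.imwrite('pics/s6c.png',cv2.resize(s['image'][80:340,140:400,::-1],None,fx=2.2,fy=2.2))
E
```

```text
clock: 26.47
eef_pos: [0.6349, 0.1166, 0.084]
tool_rot: [-3.138, 0.0, 1.572]
contact_force: [-1.2, -0.1, -1.5]
finger_gap: 0.0206
clock: 26.8
eef_pos: [0.6374, 0.116, 0.0849]
tool_rot: [3.139, -0.0, 1.57]
contact_force: [-0.4, 0.1, -0.7]
finger_gap: 0.0203
[0.63727117 0.1158772  0.08471553]
```

View pics/s6c.png

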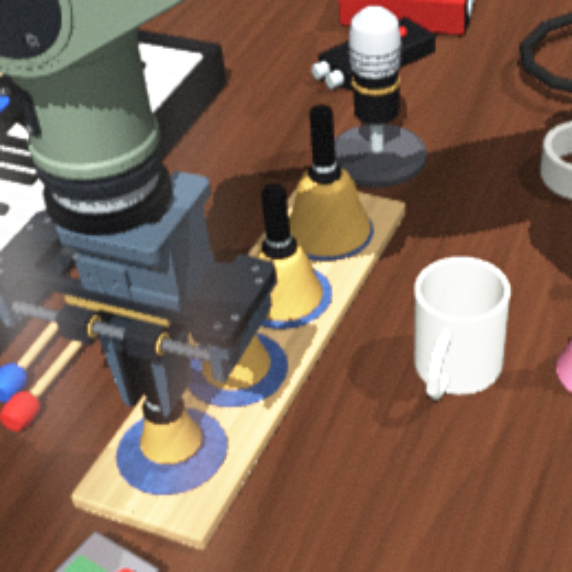

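bell_4 is about 9 mm above the last rest and centred, and the others are standing. I lower, release, lift and withdraw.

```bash
python3 -m jog '[[[-1,0,-4],[0,0,0],10],[[0,0,-2],[0,0,0],10],[[0,0,-1],[0,0,0],10],[[0,0,0],[0,0,0],10],[[0,0,0],[0,0,0],10]]'
python3 -m jog '[[[0,0,-1],[0,0,0],10],[[0,0,-0.5],[0,0,0],10],[[0,0,0],[0,0,0],10]]'
```

```text
clock: 27.27
eef_pos: [0.6357, 0.1157, 0.0765]
tool_rot: [-3.141, 0.0, 1.57]
contact_force: [0.5, -1.2, -2.0]
finger_gap: 0.0206
clock: 27.52
eef_pos: [0.636, 0.1158, 0.0757]
tool_rot: [3.141, -0.0, 1.57]
contact_force: [0.1, -0.0, 1.1]
finger_gap: 0.0209
```

```bash
python3 -m jog '[[[0,0,0],[0,0,0],25],[[0,0,0],[0,0,0],35],[[0,0,0],[0,0,0],45],[[0,0,0],[0,0,0],50],[[0,0,5],[0,0,0],50]]'
python3 -m jog '[[[0,0,15],[0,0,0],50],[[0,0,25],[0,0,0],50],[[0,0,30],[0,0,0],50],[[0,0,30],[0,0,0],50],[[0,0,20],[0,0,0],50]]'
python3 -m jog '[[[-15,10,0],[0,0,0],50],[[-25,20,0],[0,0,0],50],[[-30,25,0],[0,0,0],50],[[-30,25,0],[0,0,0],50],[[-30,25,0],[0,0,0],50]]'
python3 -m jog '[[[-30,30,0],[0,0,0],50],[[-30,30,0],[0,0,0],50],[[-20,25,0],[0,0,0],50],[[-10,15,0],[0,0,0],50],[[0,0,0],[0,0,0],50]]'
python3 - <<'E'
from h import *
T={1:(.6205,-.169),2:(.6245,-.074),3:(.629,.020),4:(.636,.116)}
for n in('top','side'):
    s=snap(n,n+'9.png'); S=silhouettes(n,'bell_1')
    for k,(x,y) in T.items():
        for d in S:
            if np.hypot(*(np.array(d['xy'])-proj(s,[x,y,.06])))<20: print(n,k,np.round(fit(s,d['region'],k,x,y,.021),4))
    for th in('microphone','mug'):
        for d in landmark_of(n,th)[:1]: print(th,ray(s,d['xy'],0).round(3))
E
```

```text
clock: 27.93
eef_pos: [0.6349, 0.1156, 0.0793]
tool_rot: [-3.139, 0.0, 1.57]
contact_force: [0.4, -0.0, -0.3]
finger_gap: 0.0447
clock: 28.35
eef_pos: [0.6366, 0.1159, 0.2039]
tool_rot: [3.137, -0.001, 1.57]
contact_force: [0.6, 0.4, 0.2]
finger_gap: 0.0459
clock: 28.77
eef_pos: [0.5044, 0.2214, 0.2006]
tool_rot: [3.141, -0.0, 1.569]
contact_force: [1.1, 0.6, 1.2]
finger_gap: 0.046
clock: 29.18
eef_pos: [0.4146, 0.3223, 0.2009]
tool_rot: [3.142, -0.002, 1.574]
contact_force: [0.2, -0.4, 0.6]
finger_gap: 0.0457
top 1 [ 0.9487  0.62   -0.1711]
top 2 [ 0.9616  0.6232 -0.0731]
top 3 [0.8916 0.6274 0.0194]
top 4 [0.9361 0.6357 0.1137]
microphone [ 0.632 -0.319  0.   ]
mug [ 0.454 -0.069  0.   ]
mug [ 0.457 -0.07   0.   ]
```

View pics/top9.png

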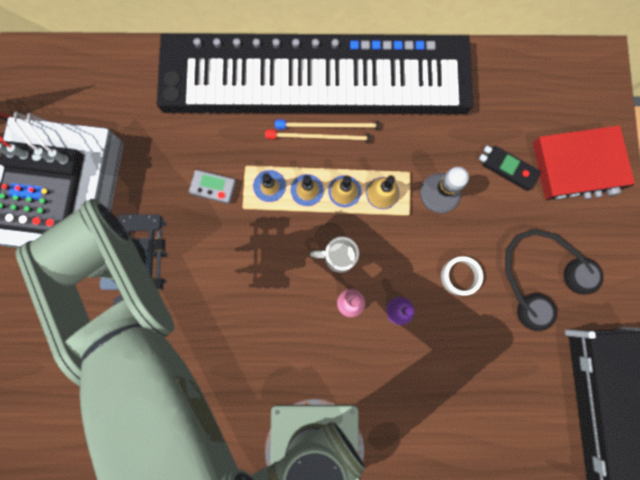

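View pics/side9.png

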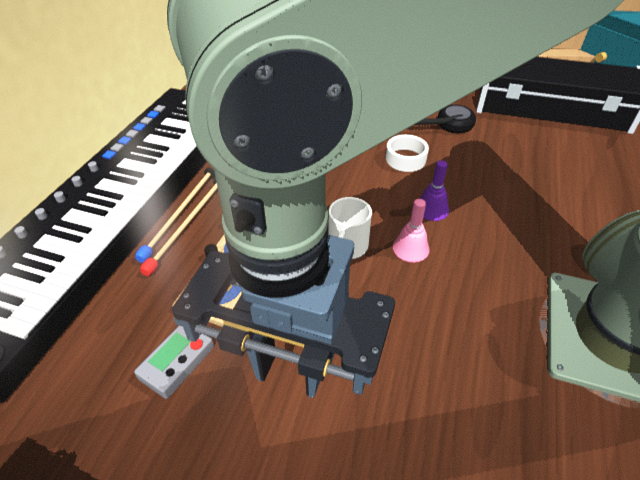

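The top view shows four bells in size order at (386,190), (346,189), (307,187) and (269,185), all upright on their rests. The mug landmark reads 10 mm off its first value, so I compare the pixels of the first and last pictures.

Run:
```python
import cv2,numpy as np
a,b=cv2.imread('pics/top0.png'),cv2.imread('pics/top9.png')
for n,(x0,y0,x1,y1) in dict(mug=(308,232,364,276),mic=(416,162,474,214),pink=(334,286,368,320),purple=(384,294,418,328)).items():
    A,B=[cv2.cvtColor(i[y0:y1,x0:x1],6).astype(np.float32) for i in(a,b)]
    A,B=[cv2.magnitude(cv2.Sobel(i,5,1,0),cv2.Sobel(i,5,0,1)) for i in(A,B)]
    print(n,cv2.phaseCorrelate(A,B))
# white mug mask centroids
for i in(a,b):
    m=(i[225:285,325:364].min(2)>120); y,x=np.nonzero(m); print(x.mean()+325,y.mean()+225,m.sum(),x.min()+325,x.max()+325,y.min()+225,y.max()+225)
```

```text
mug ((0.24649625755129634, 0.6580573273625632), 0.722443856133355)
mic ((0.01048824305813767, -0.04131598361424338), 0.9596624400880601)
pink ((-0.225441687798849, 0.022237272609885395), 0.7837951911820306)
purple ((0.5254810955791704, 0.10084798299660136), 0.39411320105011083)
341.1670081967213 253.57581967213116 976 325 358 236 271
341.39121114683815 253.6966773847803 933 325 358 237 271
```

The mug and microphone haven't moved: the mug's outline extents are within a pixel, so the landmark was off. I hand in.

```bash
python3 -c "
from cell import bot
print(bot.hand_in(), bot.sense()['clock'])"
```

```text
the job is handed in; nothing more can be done
the job is handed in; nothing more can be done
```

All four bells are standing in size order on their felt rests, largest nearest the microphone, and I handed the job in at about 29 s. I placed them largest first, lowering each slowly until it touched the felt before letting go.

- **Centring:** in the last top view each bell fits upright, within about 3 mm of the middle of its rest.
- **Microphone and mug:** the microphone's pixels did not shift between the first and last pictures. The network's mug position differed by about 10 mm, but the mug's outline was the same to within a pixel, so I take that as a network error.
- **Look-alikes:** the gripper never went to the pink and purple bells, and both still stand in place. The purple one's image comparison was weak because the shadows changed.
- **Bell_2 touchdown:** I pressed it onto the felt with about 15 N before easing off and releasing, well under the limits.
- **Not confirmed:** the last side view was mostly blocked by the arm, so the final centring check rests on the top camera alone.

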